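# Set the polariser of the inspection light

### The arm

A 6-joint arm with a two-finger parallel gripper is mounted at the origin on the work surface. World frame = base frame: x ahead of the robot, y to its left, z up, the work surface at z = 0. Lengths are in m, angles in rad, forces in N, time in s.
With the tool pointing down it reaches from about 0.3 to 1 m from the base axis. Payload 5.1 kg.
Tool frame: the origin (TCP) lies midway between the tips of the shut fingers; the grasp point (between the pads) lies 19 mm behind it (manip.hold_point_z is the distance from the TCP to the grasp point, in m); z points along the fingers, y is the line along which they close (so a half turn about z gives the same grasp; the last joint's range is limited). The gripper opens to 95 mm and grips with 3 to 60 N. Pads are 20 mm wide; open, the fingers measure 119 mm over their backs; the gripper's body (75 mm by 180 mm) begins 59 mm behind the grasp point.
Start: joints at [-1.238, 0.124, 1.65, -0, 1.367, -0.083], TCP at [0.263, -0.595, 0.215] pointing down, gripper open.
Joint ranges: [-2.61, 2.61], [-1.02, 2.33], [0.03, 2.71], [-1.35, 4.49], [0.32, 2.68], [-2.91, 2.91]. Speed limits (rad/s): [2.57, 2.57, 3.14, 3.14, 3.14, 3.14].

### API

Orientations are given as a rotation vector (axis times angle).
In Python, from rig import manip gives the robot as it stands. The module is installed in compiled form; this text tells all that it offers.
- The arm moves only by the tool arm_command, never from a script. Its arguments are lists of equal length, an entry for each row: "travel": the shift along the world's x, y, z in mm, a list of three; "twist": the turn, a rotation vector about the world's x, y, z in degrees, a list of three; "fingers": the finger opening in mm, from 0 to 95.1. A call has 1 to 8 rows; each row shifts and turns the commanded pose from where the row before left it; what a row does not reach is not made up. A row lasts 1/12 s, in which the tool goes at most 41.7 mm and 7.16 degrees, less where a joint would pass 70% of its speed; a pose out of reach is approached as far as the arm can. A call with a gripper value outside its range is refused whole. The fingers move at their own pace and stop on an object; "grip_force" is the grip in N (left out, the last holds). Time passes only in rows, so rows that do not move let the fingers close. It gives the time, the measured TCP pose, the force, the opening and the grip force at its end, in the units of the state.
- manip.get_state(): the state, without advancing time (a new reading comes with each control period).
- manip.get_image(name): name is "scene" or "top" or "wrist"; returns the picture (400x640x3 uint8, blue, green, red); there is no depth.
- manip.camera_model(name): a dict with "mtx" (3x3 intrinsics, pixels), "view" (4x4, takes a point from world to camera coordinates). Camera axes: x right, y up, looking along -z (the intrinsics and any distortion apply to the point x, -y, -z); pixel columns grow to the right and rows downward; lengths in m; the calibration is good to about 2 mm. A picture is of the moment at which its call begins: read the wrist's pose just before it. camera_model takes no time and is no camera call; for the wrist camera it gives the pose at the moment of the call.
- manip.sign_off(): hands the job in; it is judged then, once.
The state is a dict: "clock": time; "joints": joint angles; "qd": joint speeds; "joint_torque": joint torques, N m; "tool_pos": TCP position; "tool_rot": TCP orientation; "force": force on the tool from outside, world axes, zero at the start; "ft_torque": the same for the moment, N m; "gripper_width": finger opening in m; "gripper_force": force on a finger pad.
Only numpy, scipy, OpenCV 4.12 (cv2) and the standard library are available. Lean on these libraries where they do the work, as an engineer would, in place of code of your own. Each camera call takes 0.05 s, during which the arm holds its last target. There are 200 camera calls.

### The job

Prepare the polarised inspection light: first push the iris lever (narrow unit) round until it rests against its tall stop pin, then push the lever of the polariser ring (wide unit) round its arc until its pointer stands at the long mark of the scale, and leave both there. Only push the levers: do not lift the polariser out of its seat, turn the scale, or disturb the small things lying on the bench.

Things in the scene. Friction and masses are not known exactly. Their poses are not given: they have to be found in the camera images.
- iris (a joint): Angle of the iris lever, rad, growing CLOCKWISE seen from above. 0 = at the short stop pin, 1.50 = hard end of travel, against the tall stop pin (fully open). Stiff: needs about 2.5 N at the knob and stays where it is left. Starts between 0.15 and 0.6.
- iris_center (a point): Point on the iris unit's vertical turning axis, on top of its round white fixed housing (120 mm diameter, top 30 mm above the bench). On it turns a black ring, 56 mm diameter, top at 40 mm, with a small dark aperture. The unit stands left or right of the polariser unit; a 40 mm wide, 20 mm high lug projects at its rear (away from the lever), 92 mm from the axis.
- iris_knob (a point): Centre of the black ball (16 mm diameter) on the end of the iris lever: 64 mm above the bench, 44 mm from the axis. It sits on an upright pin of 8 mm diameter (36 to 60 mm high) that stands on a flat radial arm, 8 mm wide, 32 to 38 mm high, reaching 56 mm from the axis.
- tall_stop (a point): Top centre of the tall stop pin of the iris: upright, fixed, 8 mm diameter, 52 mm from the axis, top 54 mm above the bench. The lever's arm meets it at the end of travel, the knob then lying 0.155 rad before it. The short stop pin at the other end is only 39 mm high.
- polarizer (a joint): Angle of the polariser ring and its lever, rad, growing COUNTER-CLOCKWISE seen from above; range -0.2 to 2.2, no stop at the mark. Stiff: needs about 2.5 N at the post and stays where it is left. Starts between 0 and 0.5; the long mark lies 0.45 to 1.7 rad farther counter-clockwise.
- polarizer_center (a point): Point on the polariser unit's vertical turning axis, 41 mm above the bench. Fixed round white housing, 184 mm diameter, with a white scale disc on top (top 37 mm high), then a dark disc (134 mm diameter, top 41 mm) and the black ribbed ring (82 mm diameter, top 51 mm) with its glass window. A low lug (up to 125 mm from the axis, 22 mm high) projects at the rear.
- pointer (a point): Tip of the pointer at the outer end of the polariser lever's flat aluminium arm: 70 mm from the axis, 42 mm high. The arm is 10 mm wide, 41 to 47 mm high; the tip narrows to 4 mm.
- polarizer_post (a point): Top centre of the upright steel post on the polariser lever, the part to push: 10 mm diameter, top 90 mm above the bench, free from 47 mm up, 60 mm from the axis, on the same radius as the pointer.
- long_mark (a point): Point just inside the inner end of the long mark, 70 mm from the axis, 38 mm high: the pointer tip is over it when set. The long mark is a black radial line 4 mm wide from 73 to 90 mm radius on the white scale, the middle one of five; the other four are short lines (74 to 81 mm) 15 and 30 degrees to either side. The scale is clamped and must not be turned.
- cell (a joint): Height in m by which the polariser (dark disc with ring and lever) is raised from its seat: 0 = seated. It is held only by its weight, 0.4 kg, and would lift out if pulled up.
- loupe: Loose black eyepiece loupe, 34 mm diameter, 34 mm high; a bystander, to be left alone. Origin at the centre of its underside.
- spacer: Loose aluminium spacer ring, 32 mm diameter, 12 mm high; a bystander, to be left alone. Origin at the centre of its underside.
- solvent: Loose amber bottle, 44 mm diameter, 90 mm high; a bystander, to be left alone. Origin at the centre of its underside.
- jar: Loose clear jar with white cap, 48 mm diameter, 50 mm high; a bystander, to be left alone. Origin at the centre of its underside.
- driver: Loose black screwdriver, 140 mm long, lying; a bystander, to be left alone. Origin at the centre of its underside.
- die_tray: Loose black nine-cell die tray, 70 x 70 x 12 mm; a bystander, to be left alone. Origin at the centre of its underside.
- tweezers: Loose steel tweezers, 110 mm long, 8 mm high, lying; a bystander, to be left alone. Origin at the centre of its underside.
- weight: Loose brass cylinder, 28 mm diameter, 30 mm high; a bystander, to be left alone. Origin at the centre of its underside.

How it is judged:
On the way, in this order (a step that is already met when the one before it is completed fails the run):
1. the iris lever is pushed against its tall stop pin (value of joint iris above 1.43 rad), for 0.2 s.
2. the polariser's pointer stands at the long mark (horizontal distance between pointer and long_mark below 0.004 m), for 0.2 s.
At the end, for the whole second after the job is handed in: The iris lever is within 0.07 rad (4 degrees) of the end of travel at its tall stop pin, the pointer tip is within 4 mm (3.3 degrees) of the long mark, the polariser is seated within 2 mm, and both levers are at rest (value of joint iris above 1.43 rad and horizontal distance between pointer and long_mark below 0.004 m and value of joint cell below 0.002 m and velocity of joint polarizer between -0.02 and 0.02 rad/s and velocity of joint iris between -0.02 and 0.02 rad/s); the robot touches nothing.
It fails at once if the polariser is lifted from its seat (more than 5 mm) (value of joint cell above 0.005 m).
It fails at once if the scale is turned (its long mark moved more than 3 mm) (distance of long_mark from where it was at the start of the episode above 0.003 m).
It fails at once if a loose thing on the bench is shifted or lifted more than 15 mm (distance of any of loupe, spacer, solvent, jar, driver, die_tray, tweezers, weight from where it was at the start of the episode above 0.015 m).
It also fails if it takes over 53 s, if anything falls off the work surface, if the arm or the gripper's body presses on something with over 40 N, if the wrist force passes 120 N, or if a joint passes its speed limit or range.

## Working session

There is one attempt and no reset: what is moved stays moved. The work goes in short steps, Python scripts to look and compute and a tool call to move; the robot and the scene stay as the last step left them, time stands still between calls to the robot, and variables do not carry over. Pictures are saved under pics/ and viewed, at most 10 in all, crops included, and the job is handed in when it is done.

Besides the shell and the picture viewer there is one more tool, called after ">>>" in YAML: its name, and indented under it one key for each argument. arm_command: Moves the arm, as the interface text tells. Its arguments: {"type":"object","properties":{"travel":{"type":"array","items":{"type":"array","items":{"type":"number"}}},"twist":{"type":"array","items":{"type":"array","items":{"type":"number"}}},"fingers":{"type":"array","items":{"type":"number"}},"grip_force":{"type":"number"}},"required":["travel","twist","fingers"]}

```bash
mkdir -p pics; ls
cat > h.py <<'E'
import numpy as np, cv2
from rig import manip
def ray(name,u,v,z,cm=None):
    cm=cm or manip.camera_model(name); K=np.array(cm["mtx"]); V=np.array(cm["view"])
    d=np.linalg.inv(K)@[u,v,1]; d=np.array([d[0],-d[1],-d[2]])
    R=V[:3,:3]; o=-R.T@V[:3,3]; d=R.T@d
    return o+d*(z-o[2])/d[2]
def proj(name,p,cm=None):
    cm=cm or manip.camera_model(name); K=np.array(cm["mtx"]); V=np.array(cm["view"])
    c=V[:3,:3]@np.array(p)+V[:3,3]; q=K@[c[0],-c[1],-c[2]]; return q[:2]/q[2]
E
python3 - <<'E'
from h import *
print(manip.get_state())
for n in ("top","scene"):
    cm=manip.camera_model(n); print(cm); cv2.imwrite(f"pics/{n}0.png",manip.get_image(n))
E
```

```text
pics
{'clock': 0.0, 'joints': array([-1.23760582e+00,  1.24535996e-01,  1.65165883e+00,  6.30469028e-05,
        1.36748326e+00, -8.25753753e-02]), 'qd': array([-0.0007611 ,  0.00022505,  0.000499  ,  0.00246295,  0.00070723,
       -0.00082894]), 'joint_torque': array([-1.78604125e-03, -4.17601275e+01, -3.59937000e+01,  7.73400511e-02,
        4.93523385e-02, -1.67945809e-04]), 'tool_pos': array([ 0.26232594, -0.59402281,  0.21337602]), 'tool_rot': array([-3.07192635e+00, -6.47941517e-01,  3.12988479e-04]), 'force': array([ 0.35194117, -0.94202584,  0.37415954]), 'ft_torque': array([-0.00345605, -0.01691772, -0.06336327]), 'gripper_force': 0.0, 'gripper_width': 0.09496120253813216}
{'mtx': array([[423.20007444,   0.        , 316.36495125],
       [  0.        , 423.20007444, 200.24720327],
       [  0.        ,   0.        ,   1.        ]]), 'view': array([[ 0.01775493, -0.99962709, -0.02074733,  0.00394602],
       [ 0.9984058 ,  0.01661365,  0.05394296, -0.56899376],
       [-0.05357816, -0.02167201,  0.99832846, -1.10406738],
       [ 0.        ,  0.        ,  0.        ,  1.        ]])}
{'mtx': array([[392.77361411,   0.        , 310.8441889 ],
       [  0.        , 392.77361411, 193.44047075],
       [  0.        ,   0.        ,   1.        ]]), 'view': array([[ 0.50899007,  0.86066469,  0.01361601, -0.27624489],
       [-0.69059282,  0.39886633,  0.60331352,  0.32879299],
       [ 0.51381968, -0.31648371,  0.79738786, -1.53951652],
       [ 0.        ,  0.        ,  0.        ,  1.        ]])}
```

View pics/top0.png

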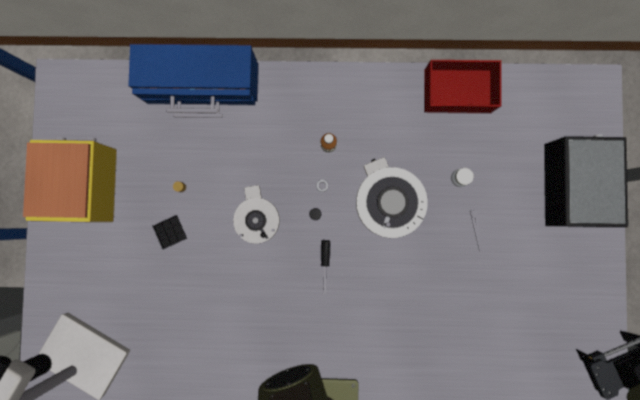

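View pics/scene0.png

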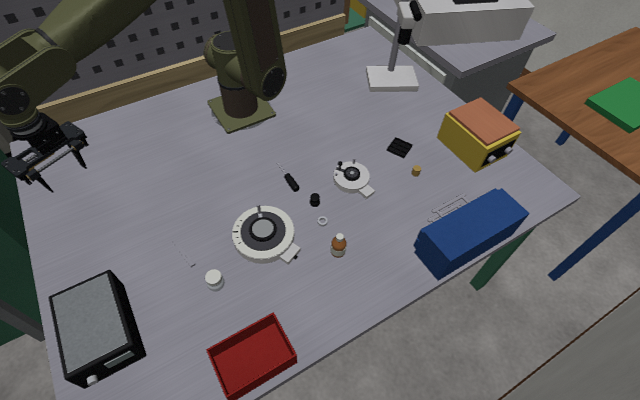

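The top view shows the iris unit at about (256,220) with its knob at (264,234). The polariser is at (392,202), with its post near (387,222) and the scale marks on its right-hand side near (420,215). The scene view agrees.

Run:
```python
from h import *
im=cv2.imread("pics/top0.png")
hsv=cv2.cvtColor(im,cv2.COLOR_BGR2HSV)
m=((hsv[...,2]>185)&(hsv[...,1]<30)).astype(np.uint8)*255
cs,_=cv2.findContours(m,cv2.RETR_EXTERNAL,cv2.CHAIN_APPROX_NONE)
for c in cs:
    if cv2.contourArea(c)>300: print(cv2.boundingRect(c),cv2.contourArea(c),cv2.minEnclosingCircle(c))
a=cv2.resize(im[175:265,215:305],None,fx=4.4,fy=4.4,interpolation=cv2.INTER_CUBIC)
b=cv2.resize(im[157:247,347:437],None,fx=4.4,fy=4.4,interpolation=cv2.INTER_CUBIC)
cv2.imwrite("pics/crop.png",np.hstack([a,b]))
```

```text
(358, 169, 68, 67) 757.5 ((391.7241516113281, 201.58908081054688), 33.9146728515625)
```

View pics/crop.png

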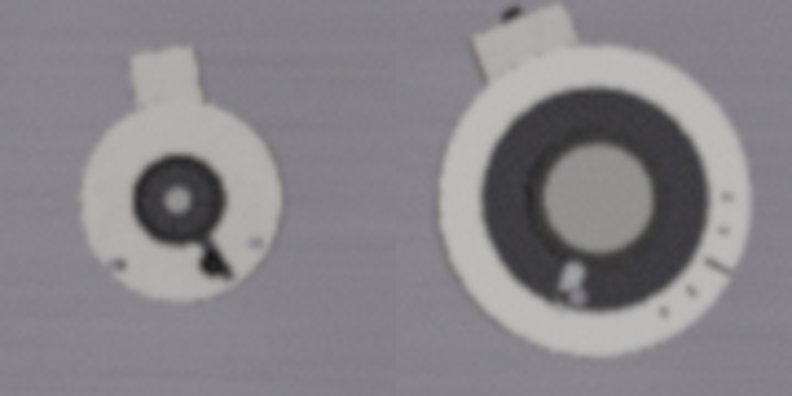

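The crop shows the iris knob at lower right of its housing, with the dark tall stop at lower left (119,264), so the lever goes clockwise as stated. On the polariser, the post is at the bottom (570,280) and the long mark at lower right (718,266).

Run:
```python
from h import *
cm=manip.camera_model("top")
im=cv2.imread("pics/top0.png").astype(float)
def A(p,z): return ray("top",215+(p[0]+.5)/4.4-.5,175+(p[1]+.5)/4.4-.5,z,cm)
def B(p,z): return ray("top",347+(p[0]-396+.5)/4.4-.5,157+(p[1]+.5)/4.4-.5,z,cm)
def pr(n,p,c): d=(p-c)[:2]; print(n,(p*1000).round(1),"r",(np.hypot(*d)*1000).round(1),"ang",np.degrees(np.arctan2(d[1],d[0])).round(1))
ci=A((180.5,200),.03); cr=A((179,199),.04)
print("iris",ci*1000,cr*1000)
pr("knob",A((211,259),.064),ci); pr("armtip",A((232,277),.038),ci); pr("tall",A((119,264),.054),ci); pr("short",A((256,242),.039),ci); pr("lug",A((166,52),.02),ci)
cp=B((595.5,199),.037); cd=B((596,199),.041); cw=B((599,198),.051)
print("pol",cp*1000,cd*1000,cw*1000)
pr("post",B((574,268),.09),cd); pr("ptr",B((563,307),.042),cd); pr("mark",B((719,266),.037),cd)
for q in ((728,197),(724,231),(691,291),(665,311)): pr("s",B(q,.037),cd)
```

```text
iris [513.58149224 171.1210853   30.        ] [514.11057212 170.37426318  40.        ]
knob [479.9 147.1  64. ] r 41.4 ang -144.5
armtip [468.9 138.3  38. ] r 55.4 ang -143.7
tall [475.8 202.   54. ] r 48.8 ang 140.8
short [489.7 124.5  39. ] r 52.4 ang -117.1
lug [602.4 183.8  20. ] r 89.7 ang 8.1
pol [ 566.80950597 -182.14963395   37.        ] [ 566.60289425 -181.8147861    41.        ] [ 566.68360491 -181.97449989   51.        ]
post [ 525.3 -162.2   90. ] r 45.8 ang 154.6
ptr [ 503.2 -163.    42. ] r 66.1 ang 163.5
mark [ 528.7 -254.5   37. ] r 82.0 ang -117.5
s [ 569.3 -259.6   37. ] r 77.8 ang -88.0
s [ 549.3 -257.3   37. ] r 77.5 ang -102.9
s [ 513.8 -238.3   37. ] r 77.3 ang -133.1
s [ 501.9 -223.2   37. ] r 76.8 ang -147.4
```

>>> arm_command:
  travel:
    - [11, 36, 0]
    - [11, 36, 0]
    - [11, 36, 0]
    - [11, 36, 0]
    - [11, 36, 0]
    - [11, 36, 0]
    - [11, 36, 0]
    - [11, 36, 0]
  twist:
    - [0, 0, -3]
    - [0, 0, -3]
    - [0, 0, -3]
    - [0, 0, -3]
    - [0, 0, -3]
    - [0, 0, -3]
    - [0, 0, -3]
    - [0, 0, -3]
  fingers: [0, 0, 0, 0, 0, 0, 0, 0]

```text
clock: 0.77
tool_pos: [0.3504, -0.3047, 0.2141]
tool_rot: [-3.141, 0.01, 0.001]
force: [0.7, 0.5, 0.3]
gripper_width: 0.0472
gripper_force: 0.0
```

>>> arm_command:
  travel:
    - [11, 36, 0]
    - [11, 36, 0]
    - [11, 36, 0]
    - [11, 36, 0]
    - [11, 36, 0]
    - [11, 36, 0]
    - [11, 36, 0]
    - [11, 36, 0]
  twist:
    - [0, 0, 0]
    - [0, 0, 0]
    - [0, 0, 0]
    - [0, 0, 0]
    - [0, 0, 0]
    - [0, 0, 0]
    - [0, 0, 0]
    - [0, 0, 0]
  fingers: [0, 0, 0, 0, 0, 0, 0, 0]

```text
clock: 1.43
tool_pos: [0.4383, -0.0167, 0.2144]
tool_rot: [3.142, -0.005, 0.0]
force: [1.1, 0.2, -0.0]
gripper_width: 0.0004
gripper_force: 0.0
```

>>> arm_command:
  travel:
    - [11, 36, 0]
    - [11, 20, 0]
    - [0, 0, 0]
    - [0, 0, 0]
  twist:
    - [0, 0, 0]
    - [0, 0, 0]
    - [0, 0, 0]
    - [0, 0, 0]
  fingers: [0, 0, 0, 0]

```text
clock: 1.77
tool_pos: [0.4603, 0.0383, 0.2141]
tool_rot: [3.141, -0.001, -0.002]
force: [1.4, -0.4, 0.1]
gripper_width: 0.0004
gripper_force: 0.0
```

Run:
```python
from h import *
s=manip.get_state(); print(s["tool_pos"],s["tool_rot"],s["force"],s["gripper_width"])
cm=manip.camera_model("wrist"); im=manip.get_image("wrist"); cv2.imwrite("pics/w1.png",im)
for n,p in dict(c=(.5138,.1708,.03),knob=(.4782,.1449,.064),tall=(.4738,.2037,.054),endknob=(.4758,.193,.064),tcp=s["tool_pos"]).items(): print(n,proj("wrist",p,cm))
```

```text
[0.46027176 0.03828613 0.21407662] [ 3.14129199e+00 -6.10015315e-04 -2.22727778e-03] [ 1.38875011 -0.35630194  0.11671941] 0.0004187735154554355
c [191.72026461 123.60641387]
knob [209.47705094 163.57578787]
tall [154.15805547 166.122115  ]
endknob [160.02660399 166.04058326]
tcp [319.79665602 245.30175457]
```

View pics/w1.png

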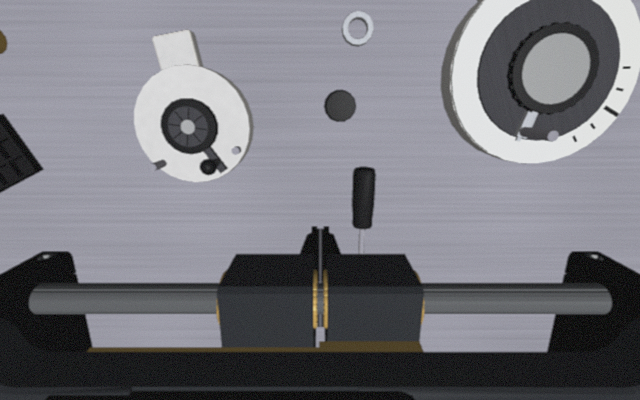

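The wrist view confirms the estimates: knob at (208,167) and tall stop at (160,164), against predictions of (209,164) and (154,166). I'll lower beside the knob next.

>>> arm_command:
  travel:
    - [6, 26, 0]
    - [6, 26, 0]
    - [6, 25, 0]
    - [0, 0, -40]
    - [0, 0, -40]
    - [0, 0, -40]
    - [0, 0, -35]
    - [0, 0, 0]
  twist:
    - [0, 0, 0]
    - [0, 0, 0]
    - [0, 0, 0]
    - [0, 0, 0]
    - [0, 0, 0]
    - [0, 0, 0]
    - [0, 0, 0]
    - [0, 0, 0]
  fingers: [0, 0, 0, 0, 0, 0, 0, 0]

```text
clock: 2.48
tool_pos: [0.4718, 0.1122, 0.0517]
tool_rot: [3.139, -0.008, -0.024]
force: [-1.2, 0.6, -0.5]
gripper_width: 0.0009
gripper_force: 0.0
```

>>> arm_command:
  travel:
    - [0, 4, 0]
    - [0, 4, 0]
    - [0, 4, 0]
    - [0, 4, 0]
    - [0, 0, 0]
  twist:
    - [0, 0, 0]
    - [0, 0, 0]
    - [0, 0, 0]
    - [0, 0, 0]
    - [0, 0, 0]
  fingers: [0, 0, 0, 0, 0]

```text
clock: 2.9
tool_pos: [0.4802, 0.1313, 0.0621]
tool_rot: [-3.141, 0.004, -0.007]
force: [0.7, 1.3, -0.7]
gripper_width: 0.0004
gripper_force: 0.0
```

>>> arm_command:
  travel:
    - [0, 0, 0]
    - [0, 0, 0]
  twist:
    - [0, 0, 0]
    - [0, 0, 0]
  fingers: [0, 0]

```text
clock: 3.07
tool_pos: [0.479, 0.1306, 0.0605]
tool_rot: [-3.141, 0.004, -0.002]
force: [0.5, -0.4, -0.2]
gripper_width: 0.0005
gripper_force: 0.0
```

>>> arm_command:
  travel:
    - [0, 4, 0]
    - [-1, 4, 0]
    - [-1, 4, 0]
    - [-1, 4, 0]
    - [0, 0, 0]
  twist:
    - [0, 0, 0]
    - [0, 0, 0]
    - [0, 0, 0]
    - [0, 0, 0]
    - [0, 0, 0]
  fingers: [0, 0, 0, 0, 0]

```text
clock: 3.48
tool_pos: [0.4738, 0.1458, 0.0592]
tool_rot: [3.139, -0.003, -0.007]
force: [-4.6, -3.8, 3.1]
gripper_width: 0.0005
gripper_force: 2.4
```

Run:
```python
from h import *
s=manip.get_state(); print(s["tool_pos"],s["force"])
a=manip.get_image("wrist"); b=manip.get_image("scene"); 
t=manip.get_image("top")
f=lambda i,r:cv2.resize(i[r[1]:r[1]+90,r[0]:r[0]+90],(400,400),interpolation=cv2.INTER_CUBIC)
cv2.imwrite("pics/c2.png",np.hstack([cv2.resize(a[100:320,210:430],(400,400)),f(b,(305,135))]))
for n,p in dict(knob=(.4782,.1449,.064)).items(): print(n,proj("wrist",p),proj("scene",p))
```

```text
[0.47380722 0.14580435 0.05920409] [-4.56375424 -3.83935805  3.11939649]
knob [321.42077811 242.07525713] [339.10995244 164.49701613]
```

View pics/c2.png

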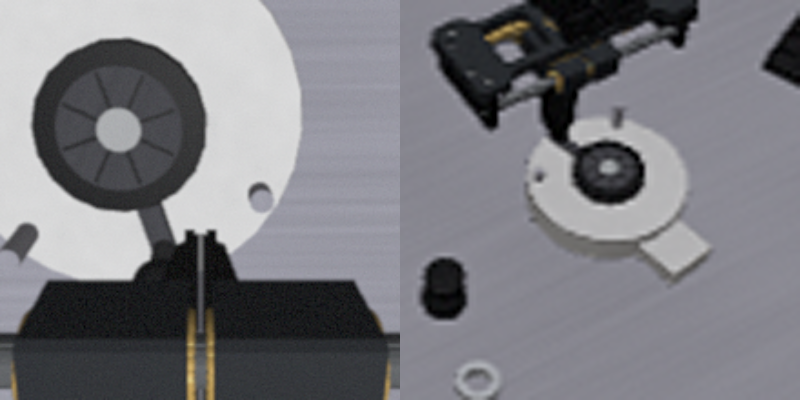

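The finger is seated against the near side of the knob, and the lever has already turned to about -161°. I'll keep following the arc.

>>> arm_command:
  travel:
    - [-1, 4, 0]
    - [-1, 4, 0]
    - [-1, 4, 0]
    - [0, 4, 0]
    - [0, 4, 0]
    - [1, 4, 0]
    - [1, 3, 0]
    - [0, 0, 0]
  twist:
    - [0, 0, 0]
    - [0, 0, 0]
    - [0, 0, 0]
    - [0, 0, 0]
    - [0, 0, 0]
    - [0, 0, 0]
    - [0, 0, 0]
    - [0, 0, 0]
  fingers: [0, 0, 0, 0, 0, 0, 0, 0]

```text
clock: 4.3
tool_pos: [0.4748, 0.1742, 0.0596]
tool_rot: [-3.141, 0.004, -0.001]
force: [-0.1, -1.3, -0.5]
gripper_width: 0.0004
gripper_force: 0.4
```

>>> arm_command:
  travel:
    - [1, 2, 0]
    - [1, 2, 0]
    - [1, 2, 0]
    - [0, 0, 0]
  twist:
    - [0, 0, 0]
    - [0, 0, 0]
    - [0, 0, 0]
    - [0, 0, 0]
  fingers: [0, 0, 0, 0]

```text
clock: 4.63
tool_pos: [0.4778, 0.1798, 0.0597]
tool_rot: [-3.141, 0.005, -0.001]
force: [-0.3, -1.2, -0.5]
gripper_width: 0.0003
gripper_force: 0.6
```

>>> arm_command:
  travel:
    - [0, 2, 0]
    - [0, 2, 0]
    - [0, 0, 0]
  twist:
    - [0, 0, 0]
    - [0, 0, 0]
    - [0, 0, 0]
  fingers: [0, 0, 0]

```text
clock: 4.88
tool_pos: [0.4785, 0.1831, 0.0598]
tool_rot: [3.14, -0.004, 0.004]
force: [1.8, -4.4, -1.3]
gripper_width: 0.0004
gripper_force: 2.3
```

Run:
```python
from h import *
s=manip.get_state(); print(s["tool_pos"],s["force"])
a=manip.get_image("wrist"); cv2.imwrite("pics/c3.png",cv2.resize(a[80:280,180:460],(784,560)))
for n,p in dict(c=(.5138,.1708,.03),tall=(.4738,.2037,.054),endknob=(.4758,.193,.064)).items(): print(n,(proj("wrist",p)-[180,80])*2.8)
```

```text
[0.47854115 0.18305195 0.05982935] [ 1.83358731 -4.41257582 -1.3245775 ]
c [447.14788077 256.17761979]
tall [290.17042786 472.7448237 ]
endknob [339.8533135  484.95177831]
```

View pics/c3.png

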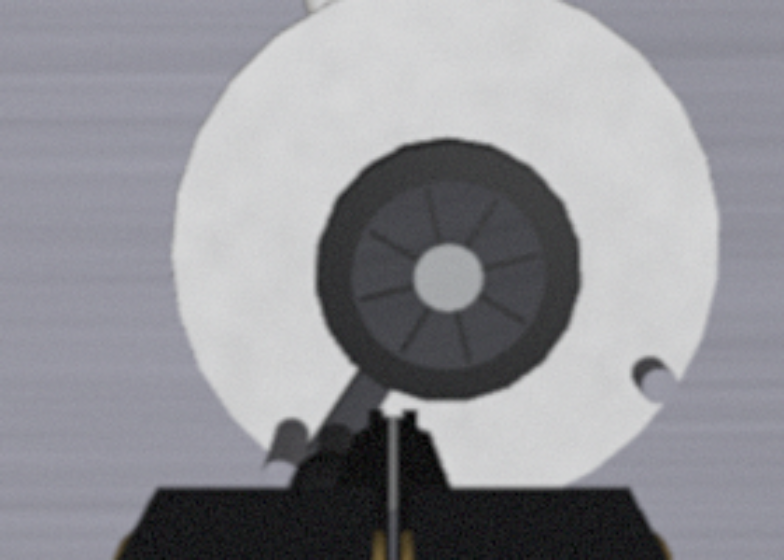

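The lever arm is now close beside the tall pin at (285,440). I'll press on until the force rises clearly.

>>> arm_command:
  travel:
    - [1, 2, 0]
    - [0, 2, 0]
    - [0, 0, 0]
  twist:
    - [0, 0, 0]
    - [0, 0, 0]
    - [0, 0, 0]
  fingers: [0, 0, 0]

```text
clock: 5.18
tool_pos: [0.4787, 0.1836, 0.0596]
tool_rot: [3.132, -0.001, -0.001]
force: [-0.3, -17.7, 2.2]
gripper_width: 0.0005
gripper_force: 8.5
```

>>> arm_command:
  travel:
    - [0, 1, 0]
    - [0, 1, 0]
    - [0, 0, 0]
  twist:
    - [0, 0, 0]
    - [0, 0, 0]
    - [0, 0, 0]
  fingers: [0, 0, 0]

```text
clock: 5.43
tool_pos: [0.4786, 0.1839, 0.0596]
tool_rot: [3.129, -0.0, -0.002]
force: [-0.8, -23.9, 3.6]
gripper_width: 0.0003
gripper_force: 11.3
```

The iris lever is hard against the stop: 24 N and no further motion. I'll retreat and go to the polariser.

>>> arm_command:
  travel:
    - [0, -10, 0]
    - [0, -15, 0]
    - [0, 0, 30]
    - [0, 0, 40]
    - [4, -40, 10]
    - [4, -40, 10]
    - [4, -40, 0]
    - [4, -40, 0]
  twist:
    - [0, 0, 0]
    - [0, 0, 0]
    - [0, 0, 0]
    - [0, 0, 0]
    - [0, 0, 6]
    - [0, 0, 6]
    - [0, 0, 6]
    - [0, 0, 6]
  fingers: [0, 0, 0, 0, 0, 0, 0, 0]

```text
clock: 6.1
tool_pos: [0.4958, 0.0058, 0.1515]
tool_rot: [-3.074, -0.649, -0.009]
force: [0.4, -0.1, -0.8]
gripper_width: 0.0008
gripper_force: 0.0
```

>>> arm_command:
  travel:
    - [0, -40, 0]
    - [0, -40, 0]
    - [0, -40, 0]
    - [0, -16, 0]
    - [0, 0, 0]
    - [0, 0, 0]
  twist:
    - [0, 0, 0]
    - [0, 0, 0]
    - [0, 0, 0]
    - [0, 0, 0]
    - [0, 0, 0]
    - [0, 0, 0]
  fingers: [0, 0, 0, 0, 0, 0]

```text
clock: 6.6
tool_pos: [0.4948, -0.1296, 0.1497]
tool_rot: [-3.076, -0.636, -0.003]
force: [-0.3, 0.4, 0.4]
gripper_width: 0.0004
gripper_force: 0.0
```

Run:
```python
from h import *
s=manip.get_state(); print(s["tool_pos"],s["tool_rot"],s["force"])
a=manip.get_image("wrist"); cv2.imwrite("pics/w4.png",a)
c=np.array([.5667,-.182])
def P(r,a,z): a=np.radians(a); return (*(c+r*np.array([np.cos(a),np.sin(a)])),z)
for n,p in dict(c=(*c,.041),mark=P(.07,-117.7,.038),markend=P(.09,-117.7,.037),post=P(.06,161,.09),ptr=P(.07,161,.042)).items(): print(n,proj("wrist",p))
```

```text
[ 0.49482745 -0.12963751  0.14971809] [-3.07573283e+00 -6.35820231e-01 -2.58744070e-03] [-0.33573898  0.41808258  0.43646024]
c [413.74255514 140.82755297]
mark [458.1058879  202.92991235]
markend [469.75338378 219.27648522]
post [371.13296935 210.37809994]
ptr [354.87065942 201.07122365]
```

View pics/w4.png

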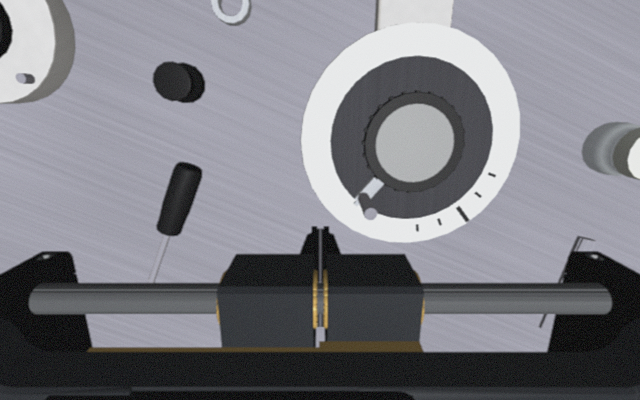

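Post top at (371,213), pointer at (355,202) and long mark at (463,214) all match the predictions, with the lever at about 161° and the mark at -117.7°. I'll descend and push round.

>>> arm_command:
  travel:
    - [0, 0, -30]
    - [0, 0, -30]
    - [0, 0, -20]
    - [0, 0, -8]
    - [0, 0, 0]
    - [4, -8, 0]
    - [3, -6, 0]
    - [0, 0, 0]
  twist:
    - [0, 0, 0]
    - [0, 0, 0]
    - [0, 0, 0]
    - [0, 0, 0]
    - [0, 0, 0]
    - [0, 0, 0]
    - [0, 0, 0]
    - [0, 0, 0]
  fingers: [0, 0, 0, 0, 0, 0, 0, 0]

```text
clock: 7.32
tool_pos: [0.5038, -0.145, 0.0638]
tool_rot: [3.073, 0.638, 0.006]
force: [0.5, -0.4, 0.2]
gripper_width: 0.0003
gripper_force: 0.0
```

>>> arm_command:
  travel:
    - [1, -3, 0]
    - [1, -3, 0]
    - [0, -3, 0]
    - [0, 0, 0]
  twist:
    - [0, 0, 0]
    - [0, 0, 0]
    - [0, 0, 0]
    - [0, 0, 0]
  fingers: [0, 0, 0, 0]

```text
clock: 7.65
tool_pos: [0.5036, -0.1527, 0.0621]
tool_rot: [-3.076, -0.638, -0.001]
force: [-1.2, 1.8, 2.3]
gripper_width: 0.0003
gripper_force: 1.1
```

>>> arm_command:
  travel:
    - [-1.3, -5, 0]
    - [-1.3, -5, 0]
    - [-0.4, -5.2, 0]
    - [-0.3, -5.2, 0]
    - [0.5, -5.2, 0]
    - [0.6, -5.2, 0]
    - [1.4, -5, 0]
    - [1.5, -5, 0]
  twist:
    - [0, 0, 0]
    - [0, 0, 0]
    - [0, 0, 0]
    - [0, 0, 0]
    - [0, 0, 0]
    - [0, 0, 0]
    - [0, 0, 0]
    - [0, 0, 0]
  fingers: [0, 0, 0, 0, 0, 0, 0, 0]

```text
clock: 8.32
tool_pos: [0.5037, -0.1938, 0.0611]
tool_rot: [-3.076, -0.639, 0.002]
force: [-3.1, 2.5, 3.6]
gripper_width: 0.0004
gripper_force: 1.7
```

>>> arm_command:
  travel:
    - [2.3, -4.7, 0]
    - [2.3, -4.7, 0]
    - [3, -4.3, 0]
    - [3, -4.2, 0]
    - [0, 0, 0]
    - [0, 0, 0]
  twist:
    - [0, 0, 0]
    - [0, 0, 0]
    - [0, 0, 0]
    - [0, 0, 0]
    - [0, 0, 0]
    - [0, 0, 0]
  fingers: [0, 0, 0, 0, 0, 0]

```text
clock: 8.82
tool_pos: [0.5154, -0.2117, 0.0614]
tool_rot: [3.075, 0.639, 0.002]
force: [-0.5, -0.1, -0.4]
gripper_width: 0.0001
gripper_force: 0.0
```

Run:
```python
from h import *
s=manip.get_state(); print(s["tool_pos"],s["force"])
a=manip.get_image("wrist"); cv2.imwrite("pics/w5.png",cv2.resize(a[80:280,240:520],(784,560),interpolation=cv2.INTER_CUBIC))
c=np.array([.5667,-.182])
def P(r,a,z): a=np.radians(a); return (*(c+r*np.array([np.cos(a),np.sin(a)])),z)
f=lambda p:((proj("wrist",p)-[240,80])*2.8).round()
for n,p in dict(c=(*c,.041),mark=P(.07,-117.7,.038),markend=P(.09,-117.7,.037)).items(): print(n,f(p))
for t in (210,215,220,225): print(t,f(P(.06,t,.09)),f(P(.07,t,.042)))
```

```text
[ 0.51536715 -0.21168489  0.06135087] [-0.54525108 -0.05545152 -0.40752299]
c [190. 150.]
mark [393. 400.]
markend [445. 464.]
210 [225. 537.] [229. 471.]
215 [256. 533.] [257. 467.]
220 [286. 526.] [284. 461.]
225 [316. 517.] [311. 452.]
```

View pics/w5.png

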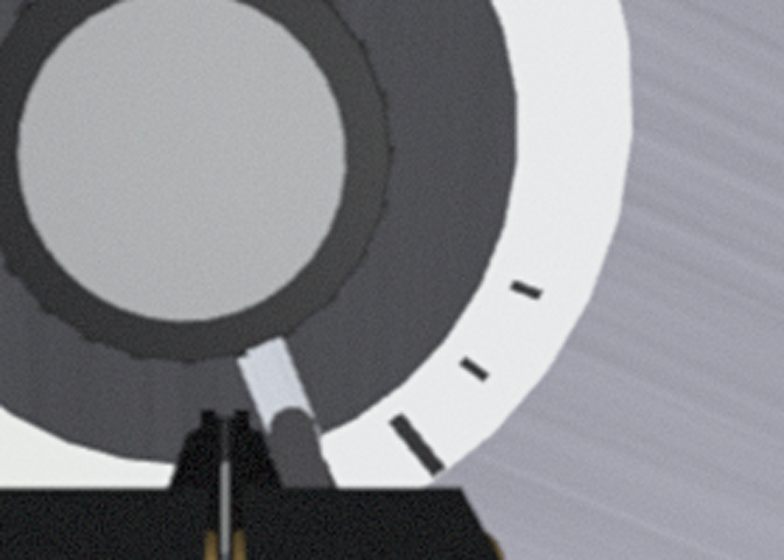

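The lever has followed to a position just short of the mark. The arm's inner end is at (240..285, 358..338), the post's base edge is near (292,410), and the long mark runs from (399,420) to (436,469).

Run:
```python
from h import *
c=np.array([.5667,-.182])
def g(u,v,z,c=c):
    p=ray("wrist",u/2.8+240,v/2.8+80,z)[:2]; d=p-c; print((p*1e3).round(1),"r",(np.hypot(*d)*1e3).round(1),"ang",(np.degrees(np.arctan2(d[1],d[0]))%360).round(1)); return p
g(262,349,.047); g(240,358,.047); g(285,338,.047); g(399,420,.037); g(436,469,.037); g(418,444,.037)
g(527,290,.037); g(475,369,.037); g(182,155,.051)
# arm edges: right edge (285,338)->(322,430), left (240,358)->(262,410)
a=g(322,430,.047);b=g(262,410,.047)
```

```text
[ 535.9 -211.3] r 42.5 ang 223.5
[ 532.3 -207.9] r 43.1 ang 217.0
[ 539.9 -214.7] r 42.2 ang 230.6
[ 530.2 -247.6] r 75.1 ang 240.9
[ 522.9 -260.5] r 89.9 ang 240.9
[ 526.8 -254. ] r 82.4 ang 241.0
[ 567.7 -259.4] r 77.5 ang 270.8
[ 547.5 -257.5] r 77.9 ang 255.8
[ 566.2 -180.8] r 1.3 ang 114.4
[ 524.5 -230.2] r 64.1 ang 228.9
[ 523.6 -216.8] r 55.4 ang 218.9
```

>>> arm_command:
  travel:
    - [2.4, -2.2, 0]
    - [2.4, -2.1, 0]
    - [2.5, -2, 0]
    - [2.5, -1.9, 0]
    - [0, 0, 0]
    - [0, 0, 0]
  twist:
    - [0, 0, 0]
    - [0, 0, 0]
    - [0, 0, 0]
    - [0, 0, 0]
    - [0, 0, 0]
    - [0, 0, 0]
  fingers: [0, 0, 0, 0, 0, 0]

```text
clock: 9.37
tool_pos: [0.5249, -0.2195, 0.0614]
tool_rot: [3.075, 0.639, 0.001]
force: [-0.5, 0.9, 0.5]
gripper_width: 0.0007
gripper_force: 0.3
```

Run:
```python
from h import *
s=manip.get_state(); print(s["tool_pos"],s["force"])
a=manip.get_image("wrist"); cv2.imwrite("pics/w6.png",cv2.resize(a[80:280,240:520],(784,560),interpolation=cv2.INTER_CUBIC))
```

```text
[ 0.52492574 -0.21951828  0.06140174] [-0.47525976  0.89222399  0.51695142]
```

View pics/w6.png

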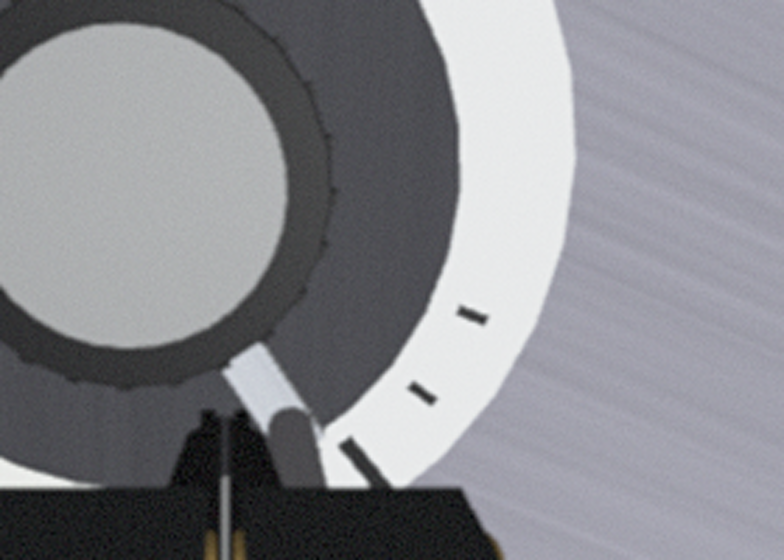

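The lever is close now: arm inner corners at (222,370) and (260,342), right edge at (308,410), mark inner end at (346,443).

Run:
```python
from h import *
c=np.array([.5667,-.182])
def g(n,u,v,z,w=0):
    p=ray("wrist",u/2.8+240,v/2.8+80,z)[:2]; d=p-c; r=np.hypot(*d); print(n,"r",(r*1e3).round(1),"ang",(np.degrees(np.arctan2(d[1],d[0])-np.arcsin(w/r))%360).round(1))
g("L",222,370,.047,-.005); g("R",260,342,.047,.005); g("R2",308,410,.047,.005); g("L2",258,419,.047,-.005)
g("m",346,443,.037); g("m2",378,485,.037); g("s",423,394,.037); g("s30",473,316,.037)
```

```text
L r 42.6 ang 234.3
R r 41.4 ang 234.1
R2 r 59.5 ang 235.3
L2 r 55.7 ang 235.3
m r 74.7 ang 240.7
m2 r 87.4 ang 240.6
s r 78.1 ang 255.7
s30 r 77.5 ang 270.7
```

>>> arm_command:
  travel:
    - [2.5, -1.6, 0]
    - [2.5, -1.6, 0]
    - [0, 0, 0]
    - [0, 0, 0]
    - [0, 0, 0]
  twist:
    - [0, 0, 0]
    - [0, 0, 0]
    - [0, 0, 0]
    - [0, 0, 0]
    - [0, 0, 0]
  fingers: [0, 0, 0, 0, 0]

```text
clock: 9.83
tool_pos: [0.5298, -0.2226, 0.0614]
tool_rot: [3.075, 0.639, 0.001]
force: [-0.4, -0.6, -0.3]
gripper_width: 0.0002
gripper_force: 0.4
```

Run:
```python
from h import *
s=manip.get_state(); print(s["tool_pos"],s["force"])
a=manip.get_image("wrist"); cv2.imwrite("pics/w7.png",cv2.resize(a[80:280,240:520],(784,560),interpolation=cv2.INTER_CUBIC))
```

```text
[ 0.52975173 -0.222606    0.06143282] [-0.44748776 -0.55728256 -0.28267369]
```

View pics/w7.png

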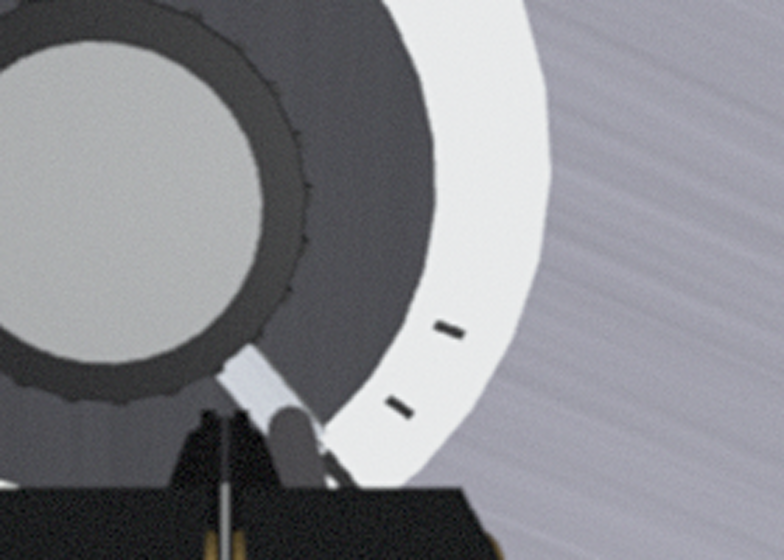

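The arm's inner corners are at (215,375) and (250,345), its right edge at (308,415), and the short marks at (400,408) and (450,330). The pointer has nearly reached the long mark.

Run:
```python
from h import *
c=np.array([.5667,-.182])
def g(n,u,v,z,w=0):
    p=ray("wrist",u/2.8+240,v/2.8+80,z)[:2]; d=p-c; r=np.hypot(*d); print(n,"r",(r*1e3).round(1),"ang",(np.degrees(np.arctan2(d[1],d[0])-np.arcsin(w/r))%360).round(1))
g("L",215,375,.047,-.005); g("R",250,345,.047,.005); g("R2",308,412,.047,.005); g("L2",259,420,.047,-.005)
g("s",400,408,.037); g("s30",450,330,.037)
```

```text
L r 42.3 ang 239.7
R r 41.2 ang 239.2
R2 r 60.4 ang 240.6
L2 r 55.6 ang 241.3
s r 78.0 ang 255.6
s30 r 77.5 ang 270.7
```

The lever is at about 240.3° and the mark at 240.7°, within tolerance. I'll retreat straight back and lift.

>>> arm_command:
  travel:
    - [-3, 7, 0]
    - [-6, 14, 0]
    - [-6, 14, 0]
    - [0, 0, 20]
    - [0, 0, 35]
    - [0, 0, 40]
    - [0, 0, 0]
    - [0, 0, 0]
  twist:
    - [0, 0, 0]
    - [0, 0, 0]
    - [0, 0, 0]
    - [0, 0, 0]
    - [0, 0, 0]
    - [0, 0, 0]
    - [0, 0, 0]
    - [0, 0, 0]
  fingers: [0, 0, 0, 0, 0, 0, 0, 0]

```text
clock: 10.55
tool_pos: [0.5161, -0.1871, 0.1602]
tool_rot: [3.071, 0.64, 0.009]
force: [0.2, 0.5, -0.4]
gripper_width: 0.0009
gripper_force: 0.0
```

Run:
```python
from h import *
s=manip.get_state(); print(s["tool_pos"],s["force"],s["clock"])
cm=manip.camera_model("wrist"); im=manip.get_image("wrist"); cv2.imwrite("pics/w8.png",im)
hsv=cv2.cvtColor(im,cv2.COLOR_BGR2HSV); V=hsv[...,2].astype(float)
c=np.array([.5667,-.182])
def P(r,a,z): a=np.radians(a); return (*(c+r*np.array([np.cos(a),np.sin(a)])),z)
def polar(rs,z):   # brightness over angle at given radii
    A=np.arange(215,280,.5)
    pts=np.array([[proj("wrist",P(r,a,z),cm) for a in A] for r in rs],np.float32)
    return A,cv2.remap(V.astype(np.float32),pts[...,0],pts[...,1],cv2.INTER_LINEAR)
for n,rs,z,sg in (("mark",(.076,.079),.037,-1),("marklong",(.084,.087),.037,-1),("arm",(.044,.047,.05,.053),.047,1),("tip",(.067,.069),.043,1)):
    A,I=polar(rs,z); I=I.mean(0)
    b=np.median(I); w=np.clip(sg*(I-b)-25,0,None); 
    runs=np.split(np.arange(len(A)),np.where(np.diff((w>0).astype(int)))[0]+1)
    print(n,"med",b,[(round(float((A[r]*w[r]).sum()/w[r].sum()),1),len(r)/2,round(float(w[r].max()))) for r in runs if w[r].sum()>0])
print(proj("wrist",P(.06,240.7,.09),cm),proj("wrist",P(.07,240.7,.042),cm))
```

```text
[ 0.51612915 -0.18710455  0.16022206] [ 0.15203632  0.48334332 -0.41500309] 10.55
mark med 233.65527 [(225.8, 2.5, 95), (240.3, 9.0, 79), (255.7, 2.0, 113), (270.8, 2.5, 111)]
marklong med 233.68945 [(240.8, 5.0, 83)]
arm med 83.846924 [(240.1, 14.5, 107)]
tip med 230.58984 []
[388.08937384 206.13714166] [383.58234124 198.66073953]
```

Run:
```python
from h import *
cm=manip.camera_model("top"); im=manip.get_image("top"); V=cv2.cvtColor(im,cv2.COLOR_BGR2GRAY).astype(np.float32)
c=np.array([.5138,.1708]); A=np.arange(125,255,2.5)
pts=np.array([[proj("top",(*(c+r*np.array([np.cos(np.radians(a)),np.sin(np.radians(a))])),.064),cm) for a in A] for r in (.040,.044,.048)],np.float32)
I=cv2.remap(V,pts[...,0],pts[...,1],cv2.INTER_LINEAR).mean(0)
print([(float(a),int(i)) for a,i in zip(A,I) if i<150])
```

```text
[(137.5, 128), (140.0, 88), (142.5, 62), (145.0, 46), (147.5, 36), (150.0, 41), (152.5, 58), (155.0, 95), (157.5, 136)]
```

The knob is at about 149°, which is the end position at the tall stop, and the pointer is on the mark. I'll hand in.

```bash
python3 -c "
from rig import manip
print(manip.sign_off())"
```

```text
the job is handed in; nothing more can be done
None
```

The job is handed in: the iris lever rests against its tall stop pin, and the polariser pointer measures within about 1° of the long mark (3.3° is allowed); the judge's verdict was not shown.

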